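Vent the test line and seat a gauge's bayonet collar

TASK

Vent the calibration line by pressing the hinged spring pedal down to its stop for about a second, then let it spring back up. Then take the knurled collar on the dial mount, turn it clockwise (seen from above) until its hidden keyway drops over the pin, and push it fully home against its spring; finish while still holding it pushed home with the gripper. Leave the other things on the shelf where they are.

Things in the scene. Friction and masses are not known exactly. Their poses are not given: they have to be found in the camera images.
- pedal (a joint): the pedal's hinge: 0 rad up (at rest), grows as it is pressed, 0.25 rad at the stop. A spring returns it; at the pad the push grows from about 4 N to about 8 N at the stop, and rises steeply once on the stop
- pedal_pad (a point): point on top of the ribbed black rubber pad near the pedal's free end, about 53 mm above the table when up, and about 21 mm lower at the stop. The pad is 50 mm (x) by 56 mm (y), and the pedal a 118 by 60 mm steel plate; the point's own x axis points along the pedal to its hinge, 88 mm away, z up from the pad
- pedal_stand: fixed stand of the pedal, base 140 by 80 by 10 mm, with two 60 mm tall hinge cheeks at its own +x end; origin at the centre of its underside
- mount: fixed steel dial mount: square base 110 by 110 by 12 mm, then a round pedestal (49 mm across) carrying a white-faced gauge whose glass is 89 mm above the table; origin at the centre of the base's underside, z up, on the collar's axis. A spring sleeve (55 mm across) round the pedestal carries the collar. Below the collar nothing wider than the sleeve stands above 20 mm
- pin_level (a point): point on the mount's axis level with the top of the pin, 68 mm above the table. The one 6 mm pin sticks out sideways from the gauge's case under the collar, out of sight, in an unknown direction. Off the keyway, the collar pressed with about 2 N goes down 1 mm, lands on the pin and stops there
- shoulder (a point): point on the mount's axis level with the shoulder where the collar's underside is home, 60 mm above the table (collar's top then at 90 mm, nearly level with the glass). There the spring pushes up with about 7 N net of its weight, and lifts the collar again when let go
- collar: loose knurled steel ring, 56 mm across outside, 42 mm inside, 30 mm tall, 0.12 to 0.18 kg, round the mount's gauge with about 1 mm of play; origin at the centre of its underside, z up. At the start it sits on the spring sleeve, underside 69 mm above the table. Fingertips may reach past its underside
- collar_top (a point): centre of the collar's top rim plane, 30 mm above its underside (99 mm above the table at the start). In its wall, unseen and open below, is one keyway 11 mm wide for the 6 mm pin: it drops over the pin if within about 5 degrees. At the start it needs 25 to 65 degrees of clockwise turn (seen from above) to come over the pin
- canister: tin canister with screw top, 80 mm across, 105 mm tall; origin at the centre of its underside; to be left alone
- seat_a: bronze valve seat, a stepped ring 44 mm across and 18 mm tall, origin at the centre of its underside; to be left alone
- seat_b: second bronze valve seat, same as the first; to be left alone
- spacer: green anodized tube, 30 mm across, 45 mm tall, standing; origin at the centre of its underside; to be left alone
- gauge: loose glass-domed pressure gauge lying face up, chipped black bezel 90 mm across, 45 mm tall in all, stem along its own -x; origin at the centre of its underside; to be left alone
- wrench: steel wrench 150 mm long, lying flat; to be left alone
Not all that is in view belongs to the job. Leave any pink or purple look-alike of the pedal_stand alone.

How it is judged:
By the outcome, as a careful person would: the job done as asked, in the order asked, and still so for the second after the job is handed in, while the arm keeps its last pose, push and grip.
It also fails if it takes over 58 s, if anything falls off the work surface, if the arm or the gripper's body presses on something with over 40 N, if the wrist force passes 120 N, or if a joint passes its speed limit or range.

ROBOT

A 6-joint arm with a two-finger parallel gripper is mounted at the origin on the work surface. World frame = base frame: x ahead of the robot, y to its left, z up, the work surface at z = 0. Lengths are in m, angles in rad, forces in N, time in s.
With the tool pointing down it reaches from about 0.35 to 0.875 m from the base axis. Payload 4.2 kg.
Tool frame: the origin (TCP) lies between the finger pads; the fingertips stand 25 mm ahead of it and the grasp point (between the pads) lies 6 mm ahead of it; x points along the fingers, y is the direction in which the jaws open and shut, and the axes are right-handed (so a half turn about x gives the same grasp; the last joint's range is limited). The gripper opens to 87 mm and grips with 3 to 60 N. Pads are 19 mm wide; open, the fingers measure 117 mm over their backs; the gripper's body (75 mm by 190 mm) begins 51 mm behind the grasp point.
Start: joints at [1.587, 0.385, 0.008, 0, -1.194, -0.259], TCP at [0.15, 0.607, 0.248] pointing down, gripper open.
Joint ranges: [-3.14, 3.14], [-1.21, 2.06], [-1.07, 1.41], [-3.16, 2.05], [-2.99, -0.16], [-3.1, 3.1]. Speed limits (rad/s): [2.79, 2.79, 3.14, 3.14, 3.14, 3.14].

INTERFACE

Orientations are given as a unit quaternion [x, y, z, w].
In Python, from bench import observe, camera, camera_model, finish_job, recognise, spot_point gives the robot as it stands.
- The arm moves only by the tool play_rows, never from a script. Its argument "moves" is a list of rows, each a list of 2 entries, a list of its own where there are three numbers: the shift along the world's x, y, z in mm, then the turn about the world's z in degrees. In form: [[[x, y, z], yaw], ...]. A call has 1 to 12 rows; each row shifts and turns the pose as measured when the row begins; what a row does not reach is not made up. A row lasts 1/8 s, in which the tool goes at most 62.5 mm and 10.7 degrees, less where a joint would pass 70% of its speed; a pose out of reach is approached as far as the arm can. A call is refused whole if a number of a shift passes 62.5 or a number of a turn 10.7, either way. A call with a gripper value outside its range is refused whole. "fingers" is the opening, from -1 (shut) to 1 (fully open), set as the call begins (left out, the last holds). The fingers move at their own pace and stop on an object; the grip force is fixed at half the most. Time passes only in rows, so rows that do not move let the fingers close. It gives the time, the measured TCP pose, the force and the opening at its end, in the units of the state.
- observe(): the state, without advancing time (a new reading comes with each control period).
- camera(name): name is "scene" or "top"; returns (picture, depth): 420x560x3 uint8, red, green, blue; 420x560 float32, m along the optical axis (not along the pixel's ray), 0 where there is no reading.
- camera_model(name): a dict with "vertical_fov" (degrees; the focal length in pixels is half the picture's height over the tangent of half this angle, whatever the lens; pixels are square), "cx", "cy" (the principal point, pixels), "k1" (the pictures are not rectified: a ray, as slopes to the right and down, at radius r is drawn at 1 + k1 r^2 times it, then the intrinsics apply), "R" (3x3) and "t" (3): a world point X has camera coordinates R X + t. Camera axes: x right, y down, z forward; pixel columns grow to the right and rows downward; lengths in m; the calibration is good to about 2 mm. A picture is of the moment at which its call begins. camera_model takes no time and is no camera call.
- finish_job(): hands the job in, once; it reports no verdict.
Trained networks look in the newest picture that a camera, given by its name, has taken for a name from the list of things; names that differ only in an ending like _2 or _b are one class to them, and where a whole thing is asked for, a point or a joint stands for the part that bears it (a point fixed in the world has none). Each returns a list of dicts, best first, with "score" (0 to 1); they miss things now and then, are a little off and sometimes report something else, mostly with a low value. They report only what shows in the picture. A call takes as long as a camera call. They do not tell look-alikes from the thing itself.
- recognise(camera, label): "bbox" ([left, top, right, bottom] in pixels, round what is visible of it).
- spot_point(camera, label): "point" ([column, row] in pixels: a listed point, or the origin of a listed thing).
The state is a dict: "time_s": time; "joints": joint angles; "joint_velocities": joint speeds; "tau": joint torques, N m; "position": TCP position; "tool_rot": TCP orientation; "contact_force": force on the tool from outside, world axes, zero at the start; "wrist_torque": the same for the moment, N m; "grip_width": opening from 0.0 (shut) to 1.0 (fully open).
Only numpy, scipy, OpenCV 4.12 (cv2) and the standard library are available. Lean on these libraries where they do the work, as an engineer would, in place of code of your own. Each camera call takes 0.05 s, during which the arm holds its last target. There are 200 camera calls.

## Working session

There is one attempt and no reset: what is moved stays moved. The work goes in short steps, Python scripts to look and compute and a tool call to move; the robot and the scene stay as the last step left them, time stands still between calls to the robot, and variables do not carry over. Pictures are saved under pics/ and viewed, about 8 in all and at most 12, crops included, and the job is handed in when it is done.

Besides the shell and the picture viewer there is one more tool, called after ">>>" as a command line: name --argument value ..., lists and objects as JSON in quotes. play_rows: Moves the arm, as the interface text tells. Its arguments: {"type":"object","properties":{"moves":{"type":"array"},"fingers":{"type":"number"}},"required":["moves"]}

```bash
mkdir -p pics; cat > h.py <<'E'
import numpy as np, cv2
from bench import *
def pix2w(cam,uv,z=None,depth=None):
    m=camera_model(cam); f=210/np.tan(np.radians(m["vertical_fov"])/2)
    d=np.array([(uv[0]-m["cx"])/f,(uv[1]-m["cy"])/f]); s=d.copy()
    for _ in range(20): s=d/(1+m["k1"]*(s@s))
    R=np.array(m["R"]);t=np.array(m["t"]); r=R.T@np.array([s[0],s[1],1]); c=-R.T@t
    if depth is not None: return c+r*depth
    return c+r*(z-c[2])/r[2]
def snap(cam,fn):
    p,d=camera(cam); cv2.imwrite("pics/"+fn,p[:,:,::-1]); np.save("pics/"+cam+".npy",d); return p,d
E
python3 - <<'E'
from h import *
for c in("top","scene"):
    p,d=snap(c,c+"0.png")
    for l,z in(("pedal_pad",.053),("pedal_stand",0),("mount",0),("collar_top",.099),("shoulder",.06)):
        for r in spot_point(c,l)[:3]: print(c,l,r["point"],round(r["score"],2),pix2w(c,r["point"],z).round(3))
    for l in("pedal_stand","collar"): print(l,[(r["bbox"],round(r["score"],2)) for r in recognise(c,l)[:3]])
o=observe();print(o["time_s"],o["position"],o["tool_rot"],o["contact_force"])
a=cv2.imread("pics/top0.png");b=cv2.imread("pics/scene0.png")
E
```

```text
top pedal_pad [412.9, 189.0] 0.86 [ 0.67  -0.386  0.053]
top pedal_pad [361.1, 224.9] 0.7 [ 0.566 -0.236  0.053]
top pedal_pad [348.8, 300.1] 0.68 [ 0.356 -0.202  0.053]
top pedal_stand [345.0, 288.8] 0.82 [ 0.386 -0.198  0.   ]
top pedal_stand [361.1, 212.9] 0.79 [ 0.606 -0.245  0.   ]
top pedal_stand [418.3, 180.6] 0.79 [ 0.705 -0.417  0.   ]
top mount [207.9, 239.0] 0.81 [0.524 0.197 0.   ]
top collar_top [205.5, 234.0] 0.68 [0.53  0.193 0.099]
top shoulder [204.5, 233.8] 0.86 [0.534 0.2   0.06 ]
top shoulder [111.6, 258.3] 0.65 [0.462 0.458 0.06 ]
pedal_stand [([342.4, 184.8, 378.0, 240.0], 0.97), ([397.0, 155.3, 435.1, 208.8], 0.74), ([328.1, 264.7, 361.2, 313.4], 0.6)]
collar [([191.0, 223.1, 217.9, 247.7], 0.59)]
scene pedal_pad [180.4, 326.2] 0.97 [ 0.665 -0.394  0.053]
scene pedal_pad [212.5, 267.0] 0.64 [ 0.571 -0.24   0.053]
scene pedal_pad [184.4, 212.0] 0.57 [ 0.359 -0.184  0.053]
scene pedal_stand [188.9, 230.6] 0.95 [ 0.378 -0.189 -0.   ]
scene pedal_stand [191.3, 348.3] 0.62 [ 0.695 -0.394  0.   ]
scene mount [327.3, 198.4] 0.73 [0.533 0.197 0.   ]
scene collar_top [329.2, 172.4] 0.56 [0.533 0.195 0.099]
scene shoulder [331.4, 183.7] 0.79 [0.541 0.2   0.06 ]
pedal_stand [([163.6, 203.1, 214.1, 252.7], 0.66), ([196.8, 253.1, 248.4, 311.6], 0.61), ([164.8, 312.5, 215.9, 379.2], 0.55)]
collar [([319.4, 170.1, 338.5, 186.2], 0.78), ([301.4, 172.0, 350.2, 215.0], 0.36)]
0.8 [0.15024603 0.60667078 0.24759464] [-0.70189629  0.08559422  0.70190911  0.08566698] [-0.21402575 -0.08159277  0.04211236]
```

View pics/top0.png

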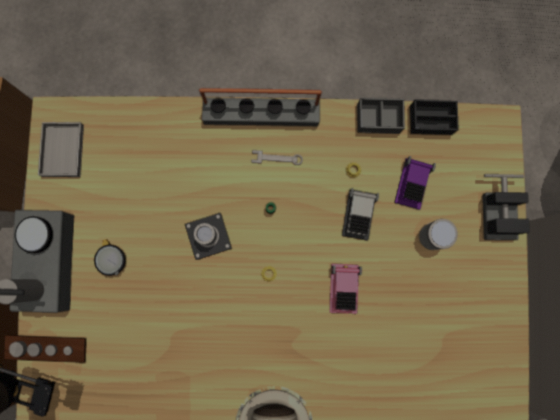

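View pics/scene0.png

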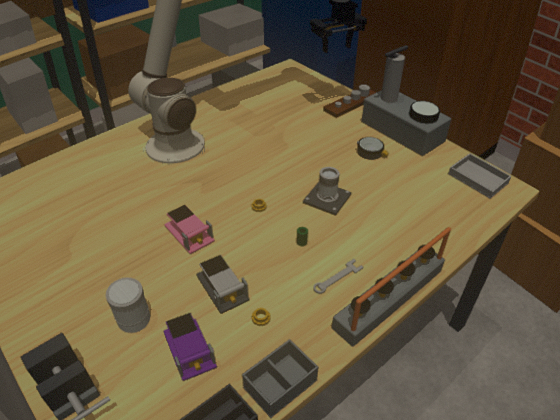

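The top view shows three pedals: grey at (360,215), purple at (413,184), pink at (345,288). The grey steel one is the real pedal. The mount and collar are at (207,236), and the robot base is at the bottom centre. I'll check both choices in a close crop and with depth.

```bash
python3 - <<'E'
from h import *
out=[]
for c,boxes in(("top",((335,180,385,245),(182,205,237,265))),("scene",((190,250,255,315),(300,160,355,220)))):
    im=cv2.imread(f"pics/{c}0.png");d=np.load(f"pics/{c}.npy")
    row=[]
    for b in boxes:
        row.append(cv2.resize(im[b[1]:b[3],b[0]:b[2]],(390,290),interpolation=cv2.INTER_CUBIC))
    out.append(np.hstack(row))
    for n,b,lo,hi in(("pad",boxes[0],.043,.06),("collar",boxes[1],.09,.108)):
        P=[];U=[]
        for v in range(b[1],b[3]):
            for u in range(b[0],b[2]):
                if d[v,u]>0:
                    p=pix2w(c,(u,v),depth=d[v,u])
                    if lo<p[2]<hi: P.append(p);U.append(im[v,u].max())
        P=np.array(P);U=np.array(U); 
        r=cv2.minAreaRect((P[:,:2]*1000).astype(np.float32)); print(c,n,len(P),P.mean(0).round(4),r)
        if n=="pad":
            Q=P[U<70]; print("dark",len(Q),Q.mean(0).round(4),cv2.minAreaRect((Q[:,:2]*1000).astype(np.float32)))
        else: print("circ",cv2.minEnclosingCircle((P[:,:2]*1000).astype(np.float32)))
cv2.imwrite("pics/crop.png",np.vstack(out))
E
```

```text
Traceback (most recent call last):
  File "h.py", line 4, in pix2w
    m=camera_model(cam); f=210/np.tan(np.radians(m["vertical_fov"])/2)
ValueError: time passes only in moves, steps and waits
```

Too many camera_model calls, so I'll cache it.

```bash
sed -i 's/^def pix2w/import functools\ncm=functools.lru_cache(camera_model)\ndef pix2w/; s/m=camera_model(cam)/m=cm(cam)/' h.py; cat > crop.py <<'E'
from h import *
out=[]
for c,boxes in(("top",((335,180,385,245),(182,205,237,265))),("scene",((190,250,255,315),(300,160,355,220)))):
    im=cv2.imread(f"pics/{c}0.png");d=np.load(f"pics/{c}.npy")
    row=[]
    for b in boxes:
        row.append(cv2.resize(im[b[1]:b[3],b[0]:b[2]],(390,290),interpolation=cv2.INTER_CUBIC))
    out.append(np.hstack(row))
    for n,b,lo,hi in(("pad",boxes[0],.043,.06),("collar",boxes[1],.09,.108)):
        P=[];U=[]
        for v in range(b[1],b[3]):
            for u in range(b[0],b[2]):
                if d[v,u]>0:
                    p=pix2w(c,(u,v),depth=d[v,u])
                    if lo<p[2]<hi: P.append(p);U.append(im[v,u].max())
        P=np.array(P);U=np.array(U); 
        r=cv2.minAreaRect((P[:,:2]*1000).astype(np.float32)); print(c,n,len(P),P.mean(0).round(4),r)
        if n=="pad":
            Q=P[U<70]; print("dark",len(Q),Q.mean(0).round(4),cv2.minAreaRect((Q[:,:2]*1000).astype(np.float32)))
        else: print("circ",cv2.minEnclosingCircle((P[:,:2]*1000).astype(np.float32)))
cv2.imwrite("pics/crop.png",np.vstack(out))
o=observe();print(o["time_s"])
E
python3 crop.py
```

```text
top pad 871 [ 0.6036 -0.236   0.0528] ((602.2786254882812, -237.74783325195312), (81.58145904541016, 124.04426574707031), 81.97203063964844)
dark 352 [ 0.5698 -0.2302  0.0538] ((598.79296875, -236.8363800048828), (74.99014282226562, 118.60393524169922), 84.79978942871094)
top collar 261 [0.5329 0.1963 0.0968] ((532.8854370117188, 196.41232299804688), (55.49457550048828, 55.4167366027832), 29.459123611450195)
circ ((532.9462890625, 196.50843811035156), 28.842622756958008)
scene pad 1044 [ 0.6083 -0.241   0.0516] ((598.505859375, -274.867919921875), (151.62881469726562, 127.27234649658203), 81.81036376953125)
dark 344 [ 0.5753 -0.2359  0.0525] ((602.7990112304688, -241.38035583496094), (76.70201110839844, 123.56551361083984), 81.26237487792969)
scene collar 167 [0.5332 0.1923 0.0958] ((533.5446166992188, 193.34051513671875), (57.56611633300781, 58.07168960571289), 66.49296569824219)
circ ((531.6693725585938, 196.7144317626953), 32.354103088378906)
0.8
```

View pics/crop.png

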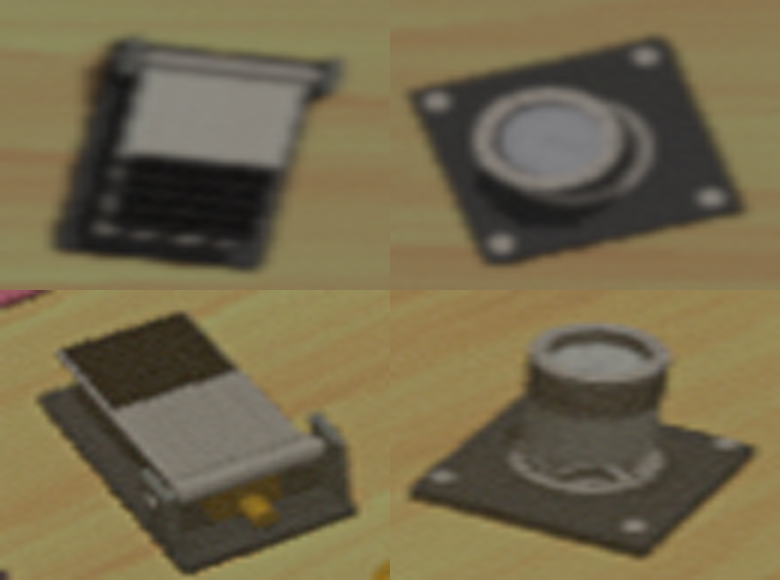

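The crop confirms the grey steel pedal with its black ribbed pad (hinge toward +x), and the collar ring on the mount. Estimates are pad (0.569, -0.237) and collar axis (0.533, 0.196). Fingers go shut and I'll travel high to the pedal.

>>> play_rows --moves '[[[27,-55,0],0],[[27,-55,0],0],[[27,-55,0],0],[[27,-55,0],0],[[27,-55,0],0],[[27,-55,0],0],[[27,-55,0],0],[[27,-55,0],0],[[27,-55,0],0],[[27,-55,0],0],[[27,-55,0],0],[[27,-55,0],0]]' --fingers -1

```text
time_s: 2.3
position: [0.4774, -0.0657, 0.2505]
tool_rot: [0.706, -0.079, -0.698, -0.085]
contact_force: [1.7, 0.8, -0.5]
grip_width: 0.003
```

>>> play_rows --moves '[[[27,-50,-20],0],[[27,-50,-40],0],[[27,-50,-45],0],[[8,-15,-45],0],[[0,0,0],0],[[0,0,0],0]]'

```text
time_s: 3.05
position: [0.5635, -0.2264, 0.1105]
tool_rot: [0.709, -0.081, -0.695, -0.086]
contact_force: [0.4, 0.1, 0.7]
grip_width: 0.002
```

>>> play_rows --moves '[[[5,-10,-15],0],[[0,0,-15],0],[[0,0,-6],0],[[0,0,-6],0],[[0,0,-5],0]]'

```text
time_s: 3.68
position: [0.5704, -0.2355, 0.068]
tool_rot: [0.712, -0.08, -0.693, -0.084]
contact_force: [-2.8, 0.7, 7.1]
grip_width: 0.006
```

>>> play_rows --moves '[[[0,0,-5],0],[[0,0,-5],0],[[0,0,-3],0],[[0,0,-2],0]]'

```text
time_s: 4.18
position: [0.5713, -0.2356, 0.0603]
tool_rot: [0.714, -0.079, -0.691, -0.081]
contact_force: [-4.4, 1.3, 10.1]
grip_width: 0.007
```

>>> play_rows --moves '[[[0,0,-4],0],[[0,0,-4],0],[[0,0,-3],0]]'

```text
time_s: 4.55
position: [0.5713, -0.2356, 0.0602]
tool_rot: [0.715, -0.079, -0.691, -0.078]
contact_force: [-5.9, 2.6, 13.0]
grip_width: 0.006
```

>>> play_rows --moves '[[[0,0,-6],0],[[0,0,-6],0]]'

```text
time_s: 4.8
position: [0.5713, -0.2356, 0.0595]
tool_rot: [0.716, -0.078, -0.69, -0.076]
contact_force: [-13.4, 6.9, 33.4]
grip_width: 0.008
```

```bash
python3 - <<'E'
from h import *
p,d=snap("scene","scene1.png"); b=(190,240,260,315)
cv2.imwrite("pics/press.png",cv2.resize(cv2.imread("pics/scene1.png")[b[1]:b[3],b[0]:b[2]],(560,600),interpolation=cv2.INTER_CUBIC))
o=observe();print(o["time_s"],o["position"],o["contact_force"],o["joints"])
E
```

```text
4.85 [ 0.5713245  -0.23562493  0.05955037] [-12.79205707   6.39747533  30.55613093] [-0.12827933  0.54507109 -0.25734453  0.00426401 -0.73194081  1.47838518]
```

View pics/press.png

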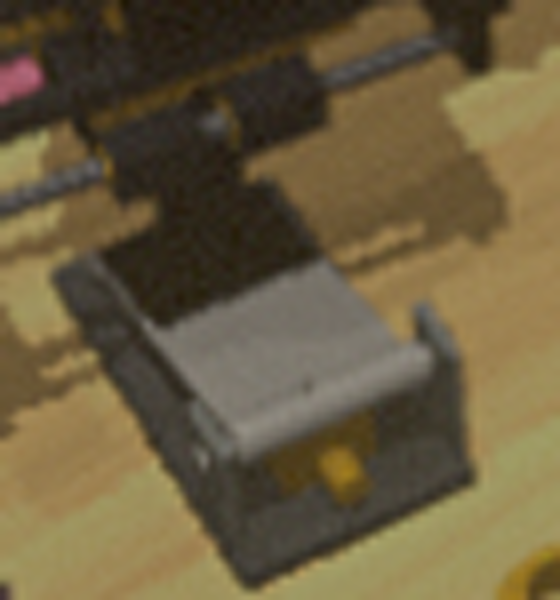

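The picture shows the pedal plate pressed down level under the shut fingers. The force rises steeply with no further travel, so it is on the stop. I'll hold briefly and then lift.

>>> play_rows --moves '[[[0,0,-3],0],[[0,0,-3],0],[[0,0,-3],0],[[0,0,-3],0],[[0,0,-3],0]]'

```text
time_s: 5.48
position: [0.5711, -0.2355, 0.06]
tool_rot: [0.718, -0.077, -0.688, -0.072]
contact_force: [-6.6, 3.5, 14.6]
grip_width: 0.005
```

>>> play_rows --moves '[[[0,0,12],0],[[0,0,15],0],[[0,0,25],0],[[0,0,40],0],[[0,0,50],0],[[0,0,50],0]]'

```text
time_s: 6.22
position: [0.5688, -0.2339, 0.2554]
tool_rot: [0.716, -0.077, -0.69, -0.072]
contact_force: [1.3, 0.2, 0.4]
grip_width: 0.004
```

>>> play_rows --moves '[[[-4,52,0],0],[[-4,52,0],0],[[-4,52,0],0],[[-4,52,0],0],[[-4,52,0],0],[[-4,52,0],0],[[-4,52,0],0],[[-4,52,0],0],[[0,0,0],0]]' --fingers 1

```text
time_s: 7.35
position: [0.5381, 0.196, 0.2633]
tool_rot: [0.724, -0.075, -0.682, -0.074]
contact_force: [-0.1, -1.0, -0.3]
grip_width: 0.943
```

```bash
python3 - <<'E'
from h import *
p,d=snap("top","top2.png")
b=(335,180,385,245);P=np.array([pix2w("top",(u,v),depth=d[v,u]) for v in range(b[1],b[3]) for u in range(b[0],b[2]) if d[v,u]>0])
m=np.hypot(P[:,0]-.569,P[:,1]+.236)<.018; print("pad z",np.median(P[m,2]))
p,d=camera("scene")
for r in spot_point("scene","collar_top")[:2]: print(r,pix2w("scene",r["point"],.099))
o=observe();print(o["time_s"],o["position"],o["joints"])
E
```

```text
pad z 0.055059810814867216
{'point': [330.0, 174.0], 'score': 0.57} [0.53986934 0.19124889 0.099     ]
{'point': [336.3, 279.7], 'score': 0.25} [ 0.81926942 -0.07070278  0.099     ]
7.5 [0.53823869 0.19243865 0.26337355] [ 0.64769183  0.25894914 -0.15338091  0.04602356 -1.11870746  0.6892325 ]
```

The pad is back up at rest (z 0.055). I'll descend to just above the collar.

>>> play_rows --moves '[[[-5,3,-30],0],[[0,0,-40],0],[[0,0,-40],0],[[0,0,-20],0],[[0,0,0],0],[[0,0,0],0]]'

```text
time_s: 8.25
position: [0.5353, 0.188, 0.1332]
tool_rot: [0.725, -0.079, -0.68, -0.08]
contact_force: [0.7, 0.2, 0.1]
grip_width: 1.002
```

>>> play_rows --moves '[[[-3,7,-8],0],[[0,1,-10],0],[[0,0,0],0]]'

```text
time_s: 8.62
position: [0.5332, 0.1969, 0.1164]
tool_rot: [0.726, -0.078, -0.679, -0.081]
contact_force: [-0.1, 0.2, 0.3]
grip_width: 0.999
```

>>> play_rows --moves '[[[0,0,-10],0],[[0,0,-8],0],[[0,0,-2],0],[[0,0,0],0]]'

```text
time_s: 9.12
position: [0.5332, 0.1971, 0.0948]
tool_rot: [0.726, -0.078, -0.679, -0.081]
contact_force: [0.1, -0.0, 0.2]
grip_width: 0.996
```

```bash
python3 - <<'E'
from h import *
p,d=snap("scene","scene2.png"); b=(285,120,375,215)
cv2.imwrite("pics/grip.png",cv2.resize(cv2.imread("pics/scene2.png")[b[1]:b[3],b[0]:b[2]],(560,590),interpolation=cv2.INTER_CUBIC))
o=observe();print(o["time_s"],o["position"],o["contact_force"])
E
```

```text
9.175 [0.53319671 0.19713359 0.09491883] [ 0.33995872  0.08433393 -0.13726036]
```

View pics/grip.png

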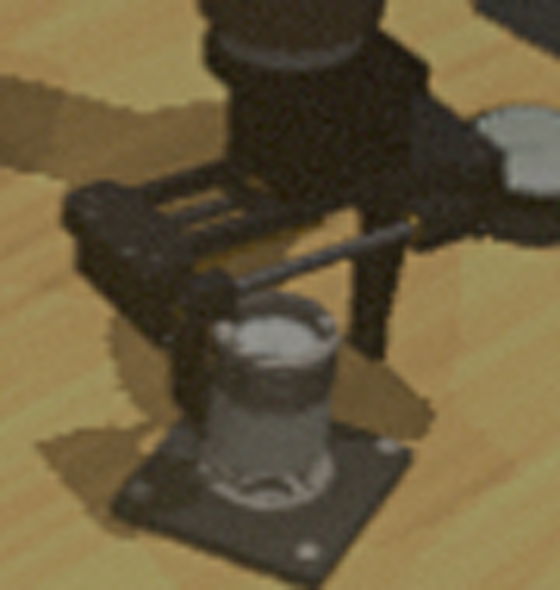

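The fingers straddle the collar at the right height, with the mount in between. Closing now.

>>> play_rows --moves '[[[0,0,0],0],[[0,0,0],0],[[0,0,0],0],[[0,0,0],0],[[0,0,0],0],[[0,0,0],0]]' --fingers -1

```text
time_s: 9.93
position: [0.5331, 0.1962, 0.0956]
tool_rot: [0.726, -0.079, -0.679, -0.081]
contact_force: [0.4, -1.3, 0.1]
grip_width: 0.642
```

Gripped at 0.642 × 87 = 56 mm, which matches the collar. Next I press lightly onto the pin and start turning.

>>> play_rows --moves '[[[0,0,-1.5],0],[[0,0,-1.5],0],[[0,0,-1.5],-4],[[0,0,-1.5],-4],[[0,0,-1.5],-4],[[0,0,-1.5],-4]]'

```text
time_s: 10.68
position: [0.5332, 0.1958, 0.0935]
tool_rot: [0.708, -0.181, -0.66, -0.174]
contact_force: [-4.8, -1.4, 10.8]
grip_width: 0.638
```

>>> play_rows --moves '[[[0,0,-0.7],-4],[[0,0,-0.7],-4],[[0,0,-0.7],-4]]'

```text
time_s: 11.05
position: [0.5331, 0.1956, 0.0941]
tool_rot: [0.686, -0.255, -0.637, -0.244]
contact_force: [-2.3, -1.7, 4.2]
grip_width: 0.633
```

>>> play_rows --moves '[[[0,0,-1],-3],[[0,0,-1],-3],[[0,0,-1],-3],[[0,0,-1],-3]]'

```text
time_s: 11.55
position: [0.5331, 0.1952, 0.0924]
tool_rot: [0.655, -0.328, -0.607, -0.31]
contact_force: [-2.6, -1.3, 4.1]
grip_width: 0.641
```

>>> play_rows --moves '[[[0,0,-1.5],0],[[0,0,-1.5],0],[[0,0,-1.5],0]]'

```text
time_s: 11.92
position: [0.5331, 0.1952, 0.0895]
tool_rot: [0.655, -0.327, -0.607, -0.31]
contact_force: [-3.5, -1.4, 7.3]
grip_width: 0.641
```

>>> play_rows --moves '[[[0,0,-2],0],[[0,0,-2],0],[[0,0,-2],0],[[0,0,-2],0]]'

```text
time_s: 12.42
position: [0.5331, 0.1952, 0.0864]
tool_rot: [0.656, -0.326, -0.606, -0.309]
contact_force: [-7.6, -0.9, 16.6]
grip_width: 0.636
```

>>> play_rows --moves '[[[0,0,-2.5],0],[[0,0,-2.5],0],[[0,0,-2.5],0]]'

```text
time_s: 12.8
position: [0.5331, 0.1953, 0.0865]
tool_rot: [0.658, -0.325, -0.606, -0.308]
contact_force: [-6.0, -0.9, 15.5]
grip_width: 0.638
```

```bash
python3 - <<'E'
from h import *
p,d=snap("scene","scene3.png"); b=(285,120,375,215)
cv2.imwrite("pics/home.png",cv2.resize(cv2.imread("pics/scene3.png")[b[1]:b[3],b[0]:b[2]],(560,590),interpolation=cv2.INTER_CUBIC))
P=[]
for v in range(155,195):
    for u in range(305,355):
        if d[v,u]>0:
            q=pix2w("scene",(u,v),depth=d[v,u]); r=np.hypot(q[0]-.533,q[1]-.1955)
            if r<.030 and q[2]>.08: P.append((r,q[2]))
P=np.array(P); print("glass",np.median(P[P[:,0]<.017,1]),"rim",np.percentile(P[(P[:,0]>.0215)&(P[:,0]<.0275),1],[25,50,75,90]))
d0=np.load("pics/scene.npy")
o=observe();print(o["time_s"],o["position"],o["contact_force"],o["grip_width"])
E
```

```text
glass 0.08760269426493306 rim [0.08739114 0.09015974 0.16170905 0.17153465]
12.85 [0.53303933 0.19527635 0.0864611 ] [-6.39712036 -1.16836195 16.01315221] 0.6396909026523754
```

View pics/home.png

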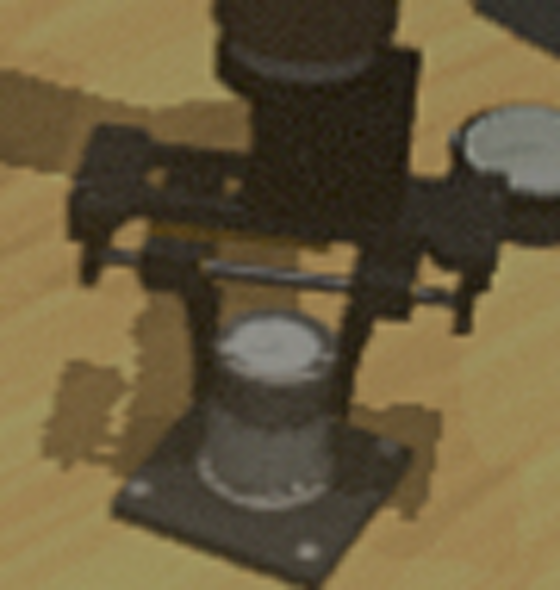

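The picture shows the collar's rim level with the glass (about 0.090 m). The tool stops at z 0.0865 with 16 N on it, more than the spring's 7 N, so the collar is home and held. Handing in.

```bash
python3 -c "
from bench import *
print(finish_job()); o=observe(); print(o['time_s'],o['position'],o['contact_force'])"
```

```text
the job is handed in; nothing more can be done
None
the job is handed in; nothing more can be done
```

I vented the line with the pedal, then turned the collar onto its pin and pushed it home. I handed the job in at about 13 s with the gripper still holding the collar down.

- **Pedal:** I pressed the grey steel pedal, not the pink or purple look-alikes. It was on its stop from about 4.2–4.5 s until 5.5 s. The force briefly reached about 33 N at the fingertips. Afterwards its pad measured 55 mm above the table, so it had sprung back.
- **Collar:** I gripped it at 56 mm, pressed lightly onto the pin and turned it clockwise. The keyway dropped over the pin after about 40°, and I pushed it down 9 mm in all.
- **Last checks:** The tool stopped moving at 86.5 mm with about 16 N on it, against the spring's 7 N. The collar's top measured about 90 mm, level with the glass.
- **Disagreements:** At the stop, the fingertips stood about 3 mm higher than the given pad height. The force rose steeply with no further travel, so I took it as the stop. The tool also drifted to about 3–4° of tilt, mostly about the jaw axis, and the grip was unaffected.
- **Not checked:** I did not measure the other items again at the end. There were no unexpected contact forces along the way.

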